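# Shut and lock the chip box with the panel key

## Robot

A 6-joint arm with a two-finger parallel gripper is mounted at the origin on the work surface. World frame = base frame: x ahead of the robot, y to its left, z up, the work surface at z = 0. Lengths are in mm, angles in rad, forces in N, time in s.
With the tool pointing down it reaches from about 400 to 925 mm from the base axis. Payload 12.5 kg.
Tool frame: the origin (TCP) lies midway between the tips of the shut fingers; the grasp point (between the pads) lies 19 mm behind it (env.grip_depth is the distance from the TCP to the grasp point, in mm); z points along the fingers, y is the line along which they close (so a half turn about z gives the same grasp; the last joint's range is limited). The gripper opens to 95 mm and grips with 3 to 60 N. Pads are 20 mm wide; open, the fingers measure 119 mm over their backs; the gripper's body (75 mm by 180 mm) begins 59 mm behind the grasp point.
Start: joints at [1.028, 0.491, 1.559, -0, 1.092, -0.106], TCP at [264.388, 566.344, 214.661] pointing down, gripper open.
Joint ranges: [-3.1, 3.1], [-0.84, 2.19], [0.05, 2.79], [-1.13, 4.28], [0.06, 2.93], [-2.69, 2.69]. Speed limits (rad/s): [2.22, 2.22, 2.79, 3.14, 3.14, 3.14].

## Interface

Orientations are given as [roll, pitch, yaw] about the fixed x, y, z axes, in that order (R = Rz(yaw) Ry(pitch) Rx(roll)).
In Python, from cell import monitor, viewer, order, env gives the robot as it stands.
- The arm moves only by the tool move_arm, never from a script. Its argument "moves" is one flat list of numbers, 4 for each row, row after row: the shift along the tool's x, y, z normalised to -1 to 1, where 1 is 0.15 m, then the turn about the tool's z normalised to -1 to 1, where 1 is pi/2 rad. A call has 1 to 10 rows; each row shifts and turns the commanded pose from where the row before left it, along the tool's axes as they then stand; what a row does not reach is not made up. A row lasts 1/8 s, in which the tool goes at most 62.5 mm and 10.7 degrees, less where a joint would pass 70% of its speed; a pose out of reach is approached as far as the arm can. A call with a number of a shift or a turn outside -1 to 1 is refused whole. A call with a gripper value outside its range is refused whole. "claw" is the finger opening in mm, from 0 to 95.1, set as the call begins (left out, the last holds). The fingers move at their own pace and stop on an object; the grip force is fixed at half the most. Time passes only in rows, so rows that do not move let the fingers close. It gives the time, the measured TCP pose, the force, the opening and the grip force at its end, in the units of the state.
- monitor.state(): the state, without advancing time (a new reading comes with each control period).
- viewer.read_camera(name): name is "side" or "top"; returns the picture (400x640x3 uint8, red, green, blue); there is no depth.
- viewer.camera_info(name): a dict with "K" (3x3 intrinsics, pixels), "dist_coeffs" ([k1, k2, p1, p2, k3] as OpenCV has them; the pictures are not rectified), "camera_from_world" (4x4, takes a point from world to camera coordinates). Camera axes: x right, y down, z forward; pixel columns grow to the right and rows downward; lengths in mm; the calibration is good to about 2 mm. A picture is of the moment at which its call begins. camera_info takes no time and is no camera call.
- order.job_done(): hands the job in; it is judged then, once.
The state is a dict: "t": time; "joints": joint angles; "qvel": joint speeds; "tau": joint torques, N m; "eef_pos": TCP position; "tcp_rot": TCP orientation; "ft_force": force on the tool from outside, world axes, zero at the start; "moment": the same for the moment, N m; "opening": opening from 0.0 (shut) to 1.0 (fully open); "grip_force": force on a finger pad.
Only numpy, scipy, OpenCV 4.12 (cv2) and the standard library are available. Lean on these libraries where they do the work, as an engineer would, in place of code of your own. Each camera call takes 0.05 s, during which the arm holds its last target. There are 200 camera calls.

## Task

Push the green chip box's lid fully shut, then lock it: put the yellow panel key down into the lock, press lightly and turn it gently back and forth until you feel it drop into the hidden keyway, then turn it clockwise as far as the red tongue goes, over the lid. Leave the key standing in the lock, never ram it against the lock, and do not knock over the two turned wooden cups.

Things in the scene. Friction and masses are not known exactly. Their poses are not given: they have to be found in the camera images.
- chipbox: fixed green steel box, 160 (x) x 200 (y) x 90 mm high; origin under its centre on the bench, z up. Its lock stands before the middle of its -x face: vertical axis 118 mm from the origin along -x, on a 72 mm square grey pedestal, topped by a dark round barrel 66 mm in diameter. A grey hose stub, 90 mm high, leaves the +x face.
- lock_mouth (a point): on the lock's vertical axis, level with the rim at the top of the barrel, 150 mm above the bench; axes as the box's. The rim is a steel funnel, 38 mm wide at the top, narrowing over 8 mm to a round bore of 31 mm. In it, 24 mm below the rim, lies the keyway plate.
- lock (a joint): red tongue of the lock, 7 mm thick, 78 mm long from the lock axis, turning on that axis just above the lid's level (100 to 108 mm above the bench); rad, 0 = unlocked (pointing beside the box, 1.3 rad anticlockwise from the box's +x), grows clockwise seen from above, 0.55 = stop, over the lid's edge. Only the key drives it; it turns with about 0.1 N m friction and stays where left.
- lid (a joint): green lid of the box, hinged on the upper edge of its +x face (hinge line 81 mm from the box's origin along +x, 90 mm above the bench), 166 mm from hinge to free edge, 206 mm wide, 8 mm thick; rad, 0 = shut (lid top 98 mm above the bench), grows as the free edge rises; stiff hinge (0.55 N m), stays where it is left.
- lid_edge (a point): middle of the lid's free edge (the edge towards the lock), on its upper face; axes turn with the lid: x from free edge to hinge.
- key: steel panel key with a flat yellow bow, 109 mm tall, about 160 g, upright in its stand; origin at the middle of its foot, z up the shank, x along the flat of bow and blade. Blade: 26 (x) x 7 (y) x 8 mm high at the foot; shank 9 mm thick; round guide collar 27 mm wide, 20 to 27 mm above the foot; bow 60 (x) x 10 (y) x 34 mm, from 75 to 109 mm above the foot. Half a turn makes no difference.
- key_bow (a point): centre of the key's bow, 92 mm above its foot: the place to grip, across the 10 mm thickness.
- key_tip (a point): middle of the key's foot (the origin of key), the underside of the blade.
- key_stand: fixed wooden stand, 85 x 85 x 60 mm high on a round 108 mm foot; origin under its centre. The key hangs by its collar on the stand's top, its blade loosely in a slot 24 mm deep, its foot 40 mm above the bench; it lifts straight out.
- cup_dark: loose dark turned wooden cup, 85 mm high, 72 mm wide at the rim; origin under its centre, z up.
- cup_light: loose light turned wooden cup, 85 mm high, 72 mm wide at the rim; origin under its centre, z up.
- lock_plate (a point): on the lock's axis, on top of the 6 mm thick keyway plate, 126 mm above the bench; axes as the box's. Its slot, 29 x 10.5 mm, is centred on the axis, its edges bevelled 2 mm; a black dust skin, which gives no resistance, hides it. Its long direction is unknown, within 0.45 rad either way of the box's x axis, and never moves.
- lock_floor (a point): on the lock's axis, on the floor of the chamber below the keyway plate, 108 mm above the bench; axes as the box's. The key's foot ends here. Turned clockwise from above, the blade (its x axis) meets the tongue's drivers at about -0.8 rad from the box's x axis and takes the tongue along to its stop at about -1.35 rad.
There are look-alikes about, which are no part of the job. Of the things like the key, leave any that is black or turquoise; of the rest the larger one is meant.

How it is judged:
By the outcome, as a careful person would: the job done as asked, in the order asked, and still so for the second after the job is handed in, with the robot touching nothing.
It also fails if it takes over 72 s, if anything falls off the work surface, if the arm or the gripper's body presses on something with over 40 N, if the wrist force passes 120 N, or if a joint passes its speed limit or range.

## Working session

There is one attempt and no reset: what is moved stays moved. The work goes in short steps, Python scripts to look and compute and a tool call to move; the robot and the scene stay as the last step left them, time stands still between calls to the robot, and variables do not carry over. Pictures are saved under pics/ and viewed, at most 10 in all, crops included, and the job is handed in when it is done.

Besides the shell and the picture viewer there is one more tool, called in YAML: its name, and indented under it one key for each argument. move_arm: Moves the arm, as the interface text tells. Scaled input: -1 to 1 covers 0.15 m each way for a shift and pi/2 rad each way for a turn. Its arguments: {"type":"object","properties":{"moves":{"type":"array"},"claw":{"type":"number"}},"required":["moves"]}

```bash
ls; mkdir -p pics
python3 - <<'E'
from cell import monitor, viewer, order, env
import cv2, numpy as np
np.set_printoptions(precision=4,suppress=True)
for n in ("side","top"):
    im=viewer.read_camera(n); cv2.imwrite(f"pics/{n}0.png",im[...,::-1]); i=viewer.camera_info(n)
    print(n,i["K"],i["dist_coeffs"],i["camera_from_world"])
s=monitor.state(); print(s, env.grip_depth)
E
```

```text
pics
side [[406.4227   0.     321.5594]
 [  0.     406.4227 194.8311]
 [  0.       0.       1.    ]] [-0.0159  0.      0.      0.      0.    ] [[   0.7964   -0.6046   -0.0141 -465.7542]
 [  -0.3343   -0.4206   -0.8434  278.2303]
 [   0.5039    0.6764   -0.5371  700.8618]
 [   0.        0.        0.        1.    ]]
top [[376.439    0.     316.9202]
 [  0.     376.439  196.5435]
 [  0.       0.       1.    ]] [0.0279 0.     0.     0.     0.    ] [[ -0.0181  -0.9989   0.0444 -67.3294]
 [ -0.9873   0.0108  -0.1584 571.5129]
 [  0.1578  -0.0467  -0.9864 797.9318]
 [  0.       0.       0.       1.    ]]
{'t': 0.1, 'joints': array([ 1.0284,  0.4915,  1.5594,  0.    ,  1.0917, -0.1056]), 'qvel': array([ 0.0006, -0.0003, -0.0018,  0.0003, -0.0006,  0.0007]), 'tau': array([  0.0012, -61.3621, -25.861 ,   0.0693,   0.047 ,  -0.0001]), 'eef_pos': array([264.2536, 566.149 , 214.1155]), 'tcp_rot': array([-3.1406, -0.0001,  2.7048]), 'ft_force': array([ 0.8492, -0.099 , -0.2559]), 'moment': array([ 0.0413, -0.0225, -0.0266]), 'grip_force': 0.0, 'opening': 0.9988952868930235} 18.8
```

View pics/side0.png

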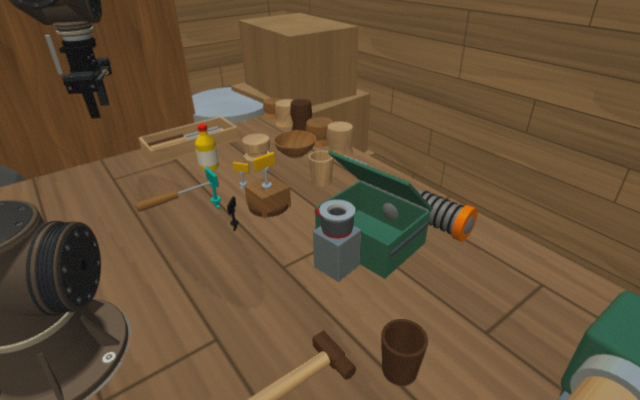

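View pics/top0.png

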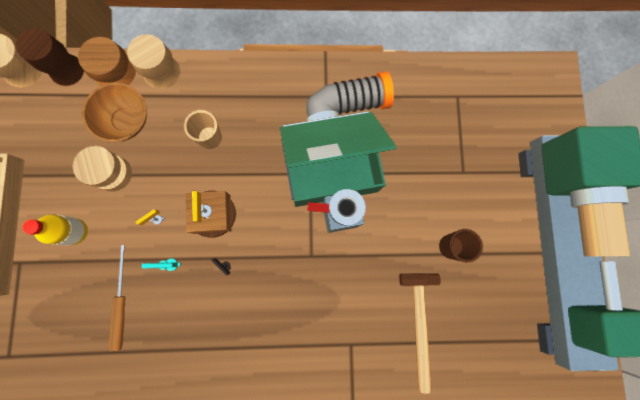

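Side view: lock rim at about (337,210), key bow (263,160) on its stand (268,197), lid half open. Top view: bow (196,207), lock mouth (347,208), dark cup (465,245), light cup (201,125). Next I'll enlarge both.

```bash
cat > h.py <<'E'
from cell import monitor, viewer, order, env
import cv2, numpy as np
np.set_printoptions(precision=3,suppress=True)
I={n:viewer.camera_info(n) for n in("side","top")}
def ray(n,p):
    i=I[n];T=np.array(i["camera_from_world"]);R=T[:3,:3]
    u=cv2.undistortPoints(np.array([[p]],float),np.array(i["K"]),np.array(i["dist_coeffs"]))[0,0]
    d=R.T@np.r_[u,1];return -R.T@T[:3,3],d/np.linalg.norm(d)
def plane(n,p,z):
    c,d=ray(n,p);return c+d*(z-c[2])/d[2]
def tri(ps,pt):
    (a,u),(b,v)=ray("side",ps),ray("top",pt)
    s=np.linalg.lstsq(np.c_[u,-v],b-a,rcond=None)[0]
    p,q=a+s[0]*u,b+s[1]*v;return (p+q)/2,np.linalg.norm(p-q)
def proj(n,P):
    i=I[n];T=np.array(i["camera_from_world"])
    return cv2.projectPoints(np.array(P,float).reshape(-1,3),cv2.Rodrigues(T[:3,:3])[0],T[:3,3],np.array(i["K"]),np.array(i["dist_coeffs"]))[0][:,0]
def yellow(im):
    h=cv2.cvtColor(im,cv2.COLOR_RGB2HSV)
    m=cv2.inRange(h,(20,190,130),(32,255,255))
    n,l,s,c=cv2.connectedComponentsWithStats(m)
    return m,l,[(k,s[k],c[k]) for k in range(1,n) if s[k,4]>15]
E
python3 - <<'E'
from h import *
for n,(x,y,w,h),f in (("side",(220,130,220,160),3),("top",(130,80,280,180),2)):
    im=cv2.imread(f"pics/{n}0.png"); m,l,b=yellow(im[...,::-1].copy())
    print(n,[(k[1],k[2],cv2.minAreaRect(np.argwhere(l==k[0])[:,::-1].astype(np.float32))) for k in b])
    c=cv2.resize(im[y:y+h,x:x+w],None,fx=f,fy=f,interpolation=cv2.INTER_CUBIC)
    cv2.imwrite(f"pics/{n}0c.png",c)
E
```

```text
side [(array([195, 132,  19,  19, 269], dtype=int32), array([203.862, 141.896]), ((204.0, 141.0), (18.0, 18.0), 90.0)), (array([254, 152,  21,  19, 262], dtype=int32), array([263.824, 161.099]), ((263.53863525390625, 161.1005096435547), (12.205286979675293, 23.477231979370117), 68.96248626708984)), (array([233, 162,  16,  10, 122], dtype=int32), array([240.254, 166.5  ]), ((240.49591064453125, 166.54505920410156), (15.753219604492188, 8.238751411437988), 5.19442892074585))]
top [(array([192, 191,   7,  31, 178], dtype=int32), array([194.551, 205.747]), ((195.0, 206.0), (30.0, 6.0), 90.0)), (array([136, 209,  21,  15, 113], dtype=int32), array([146.23 , 216.549]), ((146.19802856445312, 216.78602600097656), (5.1861348152160645, 22.705148696899414), 55.304847717285156)), (array([ 35, 215,  35,  29, 680], dtype=int32), array([ 52.269, 229.5  ]), ((52.614112854003906, 229.69711303710938), (31.82133674621582, 29.631202697753906), 14.931416511535645)), (array([ 78, 234,   9,   9,  20], dtype=int32), array([ 82.75, 237.85]), ((82.39344024658203, 238.327880859375), (2.0485901832580566, 11.26724624633789), 39.80556869506836))]
```

View pics/side0c.png

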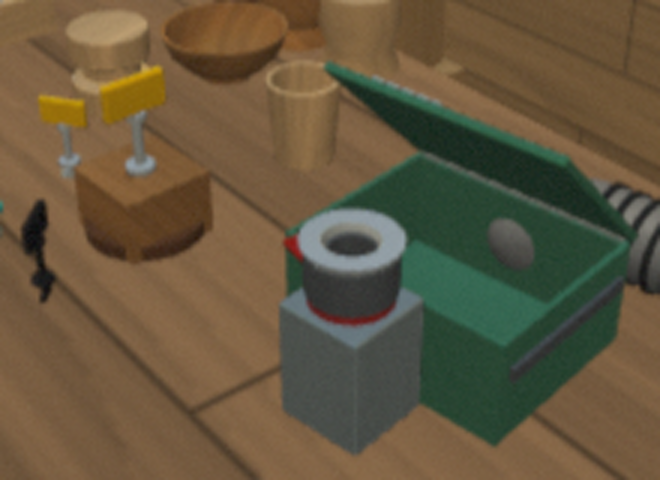

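View pics/top0c.png

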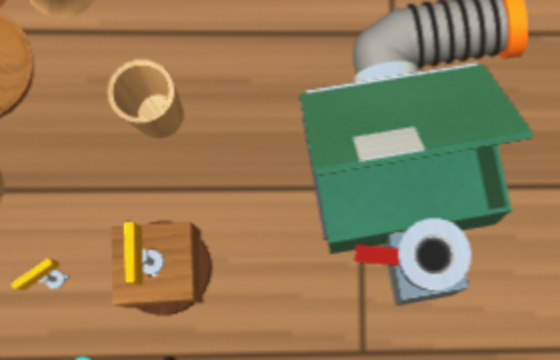

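Run:
```python
from h import *
S=lambda x,y:(220+x/3,130+y/3)
T=lambda x,y:(130+x/2,80+y/2)
P={"bow":((263.6,161.1),(194.8,205.9)),"bowL":(S(103,107),T(129,223)),"bowR":(S(164,82),T(129,282)),"collar":(S(140,164),T(152,262)),"mouth":(S(353,241),T(435,255)),
"edge+y":(S(327,65),T(315,173)),"edge-y":(S(567,160),T(531,134)),"hinge-y":(S(630,238),T(485,65)),
"box-x-y":(S(503,345),T(510,210)),"box-x+y":(S(288,232),T(330,250)),"box-y+x":(S(627,240),T(495,143)),
"cupl":(S(302,82),T(141,93))}
for k,(a,b) in P.items(): print(k,*tri(a,b))
print(plane("top",T(435,255),150),plane("side",S(353,241),150))
print("box top z90",[plane("top",T(*p),90) for p in((510,210),(330,250))],[plane("side",S(*p),90) for p in((503,345),(288,232))])
print("darkcup",plane("top",(466,245),85))
for q in((127,224),(127,282),(135,224),(135,282)): print(plane("top",T(*q),149))
for q in((109,230),(193,222),(194,300),(115,304)): print("stand",plane("top",T(*q),60))
```

```text
bow [538.47  171.426 131.425] 5.5347041825515815
bowL [547.662 188.109 112.889] 55.585665378324514
bowR [529.123 151.265 152.559] 47.55418552651483
collar [536.595 165.233  66.122] 4.580894462088903
mouth [ 530.478 -129.899  148.575] 2.9365359089118876
edge+y [599.169 -14.64  210.823] 2.464094267659816
edge-y [ 634.077 -214.23   211.698] 3.6099533100887458
hinge-y [ 743.535 -195.536   97.133] 10.749548330087025
box-x-y [ 585.366 -219.507   91.   ] 3.8971247170413497
box-x+y [547.234 -27.912  93.441] 3.9548642735577504
box-y+x [ 669.121 -215.063  128.648] 45.26949811795162
cupl [720.866 178.307  80.597] 3.944467542803643
[ 531.548 -130.521  150.   ] [ 527.712 -131.006  150.   ]
box top z90 [array([ 587.195, -220.935,   90.   ]), array([546.   , -26.852,  90.   ])] [array([ 584.251, -218.064,   90.   ]), array([552.051, -24.567,  90.   ])]
darkcup [ 456.59 -389.26   85.  ]
[565.722 168.65  149.   ]
[509.312 166.76  149.   ]
[565.644 161.036 149.   ]
[509.198 159.238 149.   ]
stand [574.951 212.493  60.   ]
stand [582.861 122.783  60.   ]
stand [497.613 120.011  60.   ]
stand [494.71  203.209  60.   ]
```

Found: key bow (537,166,132) with its flat along about world x (0.03 rad), mouth (530.5,-130,150), box yaw about 0.18. The lid edge's middle is at (617,-114,211), so the lid is about 0.8 rad open. First I raise the arm, turn it to the box's yaw and shut the fingers.

move_arm:
  moves: [0,0,-0.1,-0.098,0,0,-0.1,-0.098,0,0,-0.1,-0.098,0,0,-0.1,-0.098,0,0,0,0]
  claw: 0

```text
t: 0.72
eef_pos: [264.5, 566.5, 275.2]
tcp_rot: [3.14, 0.001, -2.964]
ft_force: [-0.0, 0.4, -0.3]
opening: 0.53
grip_force: 0.0
```

```bash
cat >> h.py <<'E'
from scipy.spatial.transform import Rotation as Ro
def delta(target,yaw=None):
    s=monitor.state();R=Ro.from_euler("xyz",s["tcp_rot"]).as_matrix()
    d=R.T@(np.array(target)-s["eef_pos"])/150
    print("t",s["t"],"pos",s["eef_pos"],"rot",s["tcp_rot"],"F",s["ft_force"],"M",s["moment"],"J6",s["joints"][5])
    print("units",d,"rows>=",np.linalg.norm(d)/.41)
    if yaw is not None: print("turn units",-((yaw-s["tcp_rot"][2]+np.pi/2)%np.pi-np.pi/2)/(np.pi/2))
E
python3 -c "
from h import *
delta((632.6,-111.4,250),.18)"
```

```text
t 0.725 pos [264.496 566.539 275.234] rot [ 3.14   0.001 -2.964] F [-0.03   0.409 -0.311] M [ 0.029 -0.004 -0.027] J6 -0.7203319932618704
units [-1.615 -4.883  0.164] rows>= 12.550261289977803
turn units -0.0013161756086806974
```

move_arm:
  moves: [-0.115,-0.349,0,0,-0.115,-0.349,0,0,-0.115,-0.349,0,0,-0.115,-0.349,0,0,-0.115,-0.349,0,0,-0.115,-0.349,0,0,-0.115,-0.349,0,0,-0.115,-0.349,0,0,-0.115,-0.349,0,0,-0.115,-0.349,0,0]

```text
t: 1.98
eef_pos: [527.7, 80.1, 273.8]
tcp_rot: [3.141, -0.001, -2.967]
ft_force: [1.0, 1.0, -0.2]
opening: 0.003
grip_force: 0.0
```

move_arm:
  moves: [-0.116,-0.348,0,0,-0.116,-0.348,0.04,0,-0.116,-0.348,0.06,0,-0.116,-0.348,0.06,0,0,0,0,0,0,0,0,0]

```text
t: 2.72
eef_pos: [632.5, -110.9, 249.7]
tcp_rot: [3.141, -0.001, -2.965]
ft_force: [-0.4, -0.1, 0.5]
opening: 0.002
grip_force: 0.0
```

Run:
```python
from h import *
delta((632.6,-111.4,205),.18)
im=viewer.read_camera("side");cv2.imwrite("pics/a.png",cv2.resize(im[60:320,220:520,::-1],None,fx=2,fy=2))
c=np.array([np.cos(.18),np.sin(.18)])
for a in np.linspace(.85,0,7):
    h=np.array([726,-94.4]);p=h-136*np.cos(a)*c; print(a,p,90+136*np.sin(a)+8*np.cos(a))
```

```text
t 2.725 pos [ 632.488 -110.875  249.71 ] rot [ 3.141 -0.001 -2.965] F [-0.425 -0.073  0.518] M [ 0.065 -0.009  0.013] J6 -2.0236221468255424
units [-0.001 -0.004  0.298] rows>= 0.7270475795744122
turn units -0.0024013478798833145
0.85 [ 637.692 -110.469] 197.45400026615968
0.7083333333333333 [ 624.384 -112.891] 184.5529521504303
0.5666666666666667 [ 613.111 -114.942] 169.7574503824082
0.425 [ 604.101 -116.582] 153.36393618073802
0.2833333333333333 [ 597.532 -117.777] 135.7008683840594
0.14166666666666672 [ 593.538 -118.504] 117.12214248201151
0.0 [ 592.197 -118.748] 98.0
```

View pics/a.png

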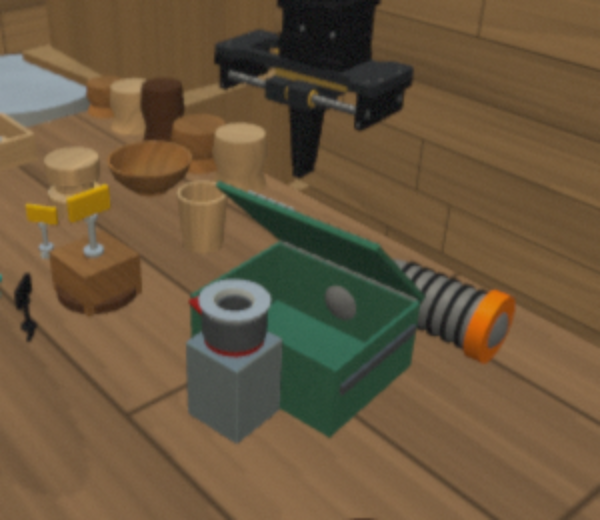

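The fingers hang just over the lid's upper face, and nothing else is near. I push down along the lid's arc.

move_arm:
  moves: [0,0,0.15,0,0,0,0.15,0,0,0,0.08,0,0.03,0,0.04,0,0.035,0,0.04,0,0.035,0,0.04,0,0.035,0,0.05,0,0.03,0,0.05,0,0.03,0,0.06,0,0.02,0,0.06,0]

```text
t: 4.03
eef_pos: [600.6, -117.0, 141.9]
tcp_rot: [3.141, -0.001, -2.963]
ft_force: [-0.7, -0.1, 1.7]
opening: 0.006
grip_force: 0.9
```

move_arm:
  moves: [0.02,0,0.06,0,0.015,0,0.06,0,0.015,0,0.06,0,0.01,0,0.04,0,0,0,0.04,0,0,0,0,0]

```text
t: 4.78
eef_pos: [592.2, -118.4, 103.1]
tcp_rot: [3.141, -0.001, -2.963]
ft_force: [0.3, -0.0, -0.1]
opening: 0.005
grip_force: 0.0
```

move_arm:
  moves: [0,0,0.014,0,0,0,0.014,0,0,0,0,0]

```text
t: 5.15
eef_pos: [592.4, -118.5, 99.3]
tcp_rot: [3.141, 0.0, -2.963]
ft_force: [-0.5, 0.1, 0.7]
opening: 0.006
grip_force: 0.0
```

move_arm:
  moves: [0,0,0.01,0,0,0,0.007,0,0,0,0,0]

```text
t: 5.52
eef_pos: [592.5, -118.5, 98.2]
tcp_rot: [-3.141, 0.001, -2.963]
ft_force: [-5.2, 1.6, 14.6]
opening: 0.006
grip_force: 7.1
```

Lid is shut: 14.6 N at z = 98.2. I lift off and head above the key with the fingers 50 mm apart.

move_arm:
  moves: [0,0,-0.2,0,0,0,-0.4,0,0,0,-0.3,0,0,0,0,0]
  claw: 50

```text
t: 6.02
eef_pos: [593.5, -118.8, 235.4]
tcp_rot: [-3.139, 0.006, -2.963]
ft_force: [1.3, -0.3, -0.4]
opening: 0.369
grip_force: 0.0
```

```bash
python3 -c "
from h import *
delta((537,165,220),.03)"
```

```text
t 6.025 pos [ 593.548 -118.798  235.368] rot [-3.139  0.006 -2.963] F [ 1.295 -0.283 -0.425] M [ 0.05  -0.015  0.012] J6 -2.0565687174388434
units [0.035 1.929 0.097] rows>= 4.711952679319491
turn units 0.09486437961950958
```

move_arm:
  moves: [0.006,0.321,0.016,0,0.006,0.321,0.016,0,0.006,0.321,0.016,0,0.006,0.321,0.016,0,0.006,0.321,0.016,0,0.006,0.321,0.016,0,0,0,0,0.095,0,0,0,0]

```text
t: 7.02
eef_pos: [535.2, 165.2, 216.5]
tcp_rot: [-3.141, -0.001, -3.11]
ft_force: [0.4, -0.4, 0.1]
opening: 0.527
grip_force: 0.0
```

Run:
```python
from h import *
delta((537,165,113),.03)
a=viewer.read_camera("side");b=viewer.read_camera("top")
cv2.imwrite("pics/b.png",np.vstack([cv2.resize(x[:,:,::-1],None,fx=k,fy=k,interpolation=3) for x,k in((a[90:270,180:460],2.5),(b[100:260,150:430],2.5))])[:,:700][:850])
im=cv2.imread("pics/b.png");cv2.imwrite("pics/b.png",cv2.resize(im,None,fx=.7,fy=.7,interpolation=cv2.INTER_AREA))
# bow: side-view pixel at z=132, lid edge
print(plane("side",(263.6,161.1),131),plane("top",(194.8,205.9),132))
```

```text
t 7.025 pos [535.176 165.217 216.472] rot [-3.141 -0.001 -3.11 ] F [ 0.424 -0.419  0.128] M [ 0.064 -0.009 -0.013] J6 -1.4208685637471044
units [-0.013 -0.002  0.69 ] rows>= 1.6827436314210928
turn units 0.0009778399816003512
[536.42  173.476 131.   ] [540.835 169.97  132.   ]
```

View pics/b.png

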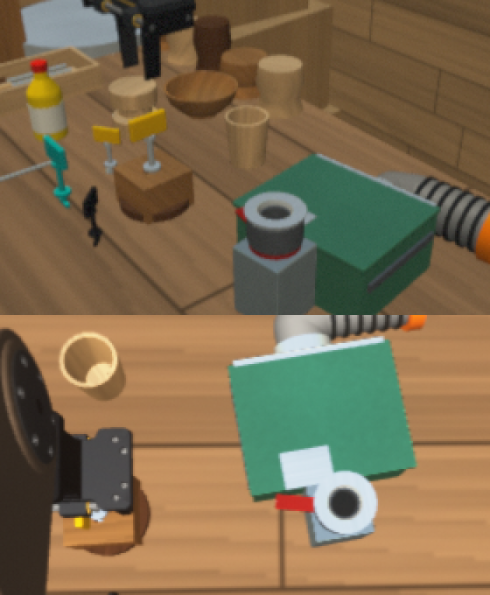

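The lid is shut, and the key is free below the fingers. I descend onto the bow and grip.

move_arm:
  moves: [-0.005,0.015,0.2,0,-0.005,0,0.2,0,0,0,0.15,0,0,0,0.1,0,0,0,0.04,0,0,0,0,0]

```text
t: 7.88
eef_pos: [537.2, 167.0, 114.1]
tcp_rot: [3.142, 0.0, -3.112]
ft_force: [0.6, -0.0, -0.5]
opening: 0.529
grip_force: 0.0
```

move_arm:
  moves: [0,0,0,0,0,0,0,0,0,0,0,0,0,0,0,0,0,0,0,0,0,0,0,0]
  claw: 0

```text
t: 8.62
eef_pos: [537.2, 167.2, 114.1]
tcp_rot: [3.141, 0.0, -3.112]
ft_force: [0.2, 1.5, 1.9]
opening: 0.158
grip_force: 30.0
```

Opening of 15 mm for a 10 mm bow is suspicious, so I look.

move_arm:
  moves: [0,0,0,0,0,0,0,0]

```text
t: 8.88
eef_pos: [537.2, 167.2, 114.1]
tcp_rot: [3.141, 0.0, -3.112]
ft_force: [-0.6, 1.5, 3.9]
opening: 0.161
grip_force: 30.0
```

Run:
```python
from h import *
s=monitor.state();print(s["opening"],s["ft_force"],s["moment"])
a=viewer.read_camera("side");b=viewer.read_camera("top")
A=cv2.resize(a[100:230,210:330,::-1],None,fx=4,fy=4,interpolation=2);B=cv2.resize(b[170:248,160:232,::-1],(0,0),fx=4,fy=4,interpolation=2)
B=cv2.copyMakeBorder(B,0,A.shape[0]-B.shape[0],0,0,0)
cv2.imwrite("pics/c.png",np.hstack([A,B]))
```

```text
0.16114138496683866 [-0.587  1.539  3.868] [0.252 0.013 0.074]
```

View pics/c.png

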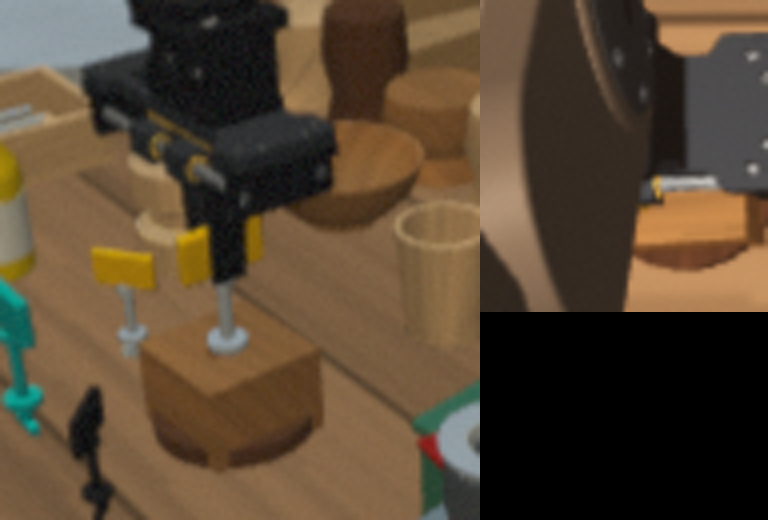

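Run:
```python
from h import *
c=np.array([537,167,149.])
for f in(-.3,-.2,-.1,0,.1,.2,.3):
    d=30*np.array([np.cos(f),np.sin(f),0]);q=proj("side",[c-d,c+d]);r=proj("top",[c-d,c+d])
    print(f,q[1]-q[0],(q[1]-q[0])[1]/(q[1]-q[0])[0],r[1]-r[0])
q=proj("side",[[537,167,40],[537,167,67],[537,167,75],[537,167,149]]);print((q-[210,100])*4)
a=viewer.read_camera("side");m,l,b=yellow(a)
for k,s,cc in b: print(s,cc)
k=[b_ for b_ in b if b_[1][0]>245]
for x in range(254,277):
    ys=np.where(m[150:175,x])[0]; print(x,(ys.min()+150,ys.max()+150) if len(ys) else None,end=" ")
a=cv2.imread("pics/side0.png")[...,::-1].copy();m,l,b=yellow(a);print()
for x in range(252,278):
    ys=np.where(m[148:175,x])[0]; print(x,(ys.min()+148,ys.max()+148) if len(ys) else None,end=" ")
```

```text
-0.3 [23.747 -4.081] -0.1718609381660196 [ 10.395 -29.601]
-0.2 [23.072 -5.087] -0.2204854356147295 [  7.346 -30.327]
-0.1 [22.167 -6.042] -0.2725826331018808 [  4.224 -30.749]
0 [21.039 -6.937] -0.329719430012621 [  1.059 -30.864]
0.1 [19.702 -7.763] -0.39401093002885107 [ -2.116 -30.67 ]
0.2 [18.168 -8.511] -0.46847422229354907 [ -5.27  -30.171]
0.3 [16.452 -9.174] -0.5576611841775639 [ -8.371 -29.369]
[[232.792 371.281]
 [229.252 335.872]
 [228.185 325.191]
 [217.901 222.09 ]]
[195 132  19  19 273] [203.989 141.93 ]
[272 155   4  10  28] [273.179 159.5  ]
[254 157   8  14  94] [257.862 163.543]
[233 162  16  10 121] [240.207 166.529]
254 (np.int64(160), np.int64(163)) 255 (np.int64(159), np.int64(170)) 256 (np.int64(158), np.int64(170)) 257 (np.int64(158), np.int64(170)) 258 (np.int64(158), np.int64(170)) 259 (np.int64(157), np.int64(169)) 260 (np.int64(157), np.int64(169)) 261 (np.int64(157), np.int64(169)) 262 None 263 None 264 None 265 None 266 None 267 None 268 None 269 None 270 None 271 None 272 (np.int64(156), np.int64(162)) 273 (np.int64(155), np.int64(164)) 274 (np.int64(155), np.int64(164)) 275 (np.int64(163), np.int64(163)) 276 None 
252 None 253 None 254 (np.int64(159), np.int64(169)) 255 (np.int64(159), np.int64(170)) 256 (np.int64(158), np.int64(170)) 257 (np.int64(158), np.int64(170)) 258 (np.int64(157), np.int64(169)) 259 (np.int64(157), np.int64(169)) 260 (np.int64(156), np.int64(169)) 261 (np.int64(156), np.int64(168)) 262 (np.int64(156), np.int64(168)) 263 (np.int64(155), np.int64(167)) 264 (np.int64(155), np.int64(167)) 265 (np.int64(154), np.int64(166)) 266 (np.int64(154), np.int64(166)) 267 (np.int64(154), np.int64(165)) 268 (np.int64(154), np.int64(165)) 269 (np.int64(154), np.int64(165)) 270 (np.int64(153), np.int64(165)) 271 (np.int64(152), np.int64(164)) 272 (np.int64(152), np.int64(164)) 273 (np.int64(153), np.int64(164)) 274 (np.int64(156), np.int64(163)) 275 None 276 None 277 None
```

move_arm:
  moves: [0,0,-0.03,0,0,0,-0.05,0,0,0,-0.08,0,0,0,-0.1,0,0,0,-0.15,0,0,0,-0.2,0,0,0,-0.2,0,0,0,0,0]

```text
t: 10.02
eef_pos: [537.8, 167.3, 238.2]
tcp_rot: [3.141, 0.005, -3.112]
ft_force: [-0.5, 0.2, -1.0]
opening: 0.161
grip_force: 30.0
```

Run:
```python
from h import *
s=monitor.state();print(s["opening"]*95.1,s["ft_force"],s["moment"],s["eef_pos"])
a=viewer.read_camera("side");b=viewer.read_camera("top")
x,y,z=s["eef_pos"]; q=proj("side",[[x,y,z+19],[x,y,z-73]]);print(q, proj("top",[[x,y,z+19],[x,y,z-73]]))
A=cv2.resize(a[60:200,210:330,::-1],None,fx=4,fy=4,interpolation=2);B=cv2.resize(b[160:250,150:230,::-1],(0,0),fx=4,fy=4,interpolation=2)
B=cv2.copyMakeBorder(B,0,A.shape[0]-B.shape[0],0,0,0)
cv2.imwrite("pics/d.png",np.hstack([A,B]))
```

```text
15.303110917155246 [-0.492  0.239 -0.978] [ 0.058 -0.005 -0.05 ] [537.786 167.268 238.16 ]
[[260.584 113.881]
 [264.11  149.495]] [[175.378 197.526]
 [191.35  205.131]]
```

View pics/d.png

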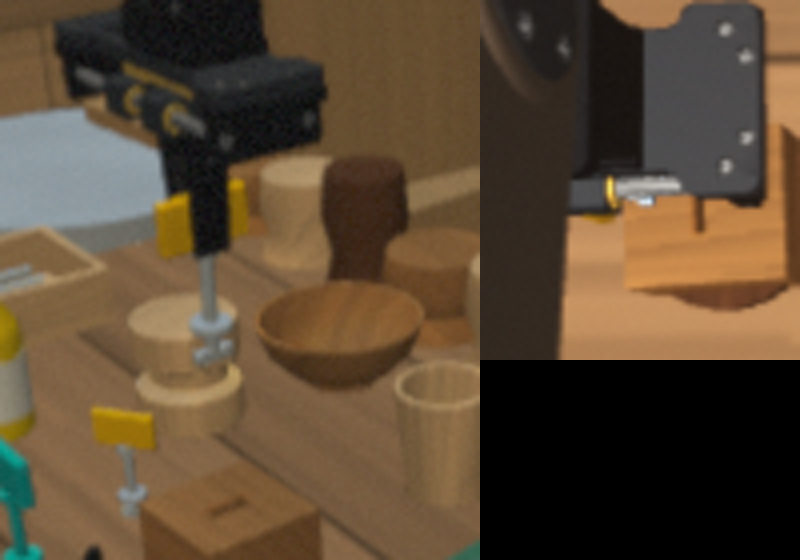

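Key is out, hanging straight: foot seen at (263.5,150), predicted (264,149.5). Now I refine the lock axis and box yaw.

Run:
```python
from h import *
out={}
ims={n:viewer.read_camera(n) for n in("side","top")}
for n,(x0,x1,y0,y1) in {"top":(322,372,182,235),"side":(312,365,195,228)}.items():
    im=ims[n];h=cv2.cvtColor(im,cv2.COLOR_RGB2HSV);m=cv2.inRange(h,(0,0,135),(180,60,255));k=np.zeros_like(m);k[y0:y1,x0:x1]=m[y0:y1,x0:x1]
    nn,l,s,c=cv2.connectedComponentsWithStats(k);i=1+np.argmax(s[1:,4]);k=(l==i).astype(np.uint8)
    cs=max(cv2.findContours(k,cv2.RETR_EXTERNAL,cv2.CHAIN_APPROX_NONE)[0],key=len)
    hull=cv2.convexHull(cs);e=cv2.fitEllipse(hull);print(n,s[i],e);out[n]=e[0]
    print(plane(n,e[0],150))
print(tri(out["side"],out["top"]))
# lid outline
for n in ims:
    h=cv2.cvtColor(ims[n],cv2.COLOR_RGB2HSV);m=cv2.inRange(h,(65,90,30),(90,255,255))
    m[:,450:]=0
    nn,l,s,c=cv2.connectedComponentsWithStats(m);i=1+np.argmax(s[1:,4])
    q=cv2.minAreaRect(np.argwhere(l==i)[:,::-1].astype(np.float32));b=cv2.boxPoints(q)
    if n=="top":
        P=np.array([plane(n,p,98)[:2] for p in b]);print(b,P)
        for j in range(4): d=P[(j+1)%4]-P[j];print(np.linalg.norm(d),np.arctan2(d[1],d[0]))
        for x in (290,300,385,400): 
            pass
        # upper (hinge) and right edges by line fits
        mm=(l==i)
        L=lambda pts:cv2.fitLine(np.array([plane(n,p,98)[:2] for p in pts],np.float32),cv2.DIST_HUBER,0,.01,.01).ravel()
        up=[(x,np.argmax(mm[:,x])) for x in range(255,300)]+[(x,np.argmax(mm[:,x])) for x in range(255,300)]
        ys=np.where(mm.any(1))[0];print(ys.min(),ys.max())
        r=range(ys.min()+12,ys.max()-25)
        for nm,pts in (("left",[(np.argmax(mm[y]),y) for y in r]),("right",[(639-np.argmax(mm[y,::-1]),y) for y in r])):
            v=L(pts);print(nm,v,np.arctan2(v[1],v[0]))
# bow slope
m,l,b=yellow(ims["side"])
for k,s,c in b: print(s,c)
s=monitor.state();x,y,z=s["eef_pos"]
for f in(-.3,-.15,0,.15,.3):
    d=30*np.array([np.cos(f),np.sin(f),0]);q=proj("side",[[x,y,z+2]-d,[x,y,z+2]+d]);print(f,q.ravel())
k=[b_[0] for b_ in b if b_[2][1]<130 and b_[2][0]>240]
for i in k:
    yy,xx=np.where(l==i);print([(x_,yy[xx==x_].min(),yy[xx==x_].max()) for x_ in np.unique(xx)])
```

```text
top [ 322  182   44   48 1267] ((341.9225158691406, 207.03848266601562), (43.929168701171875, 57.882110595703125), 153.17967224121094)
[ 532.596 -119.546  150.   ]
side [319 200  41  20 434] ((338.4999084472656, 209.95437622070312), (19.925922393798828, 40.04030227661133), 95.41473388671875)
[ 529.82  -131.007  150.   ]
(array([ 535.251, -121.502,  142.076]), np.float64(3.8073332784113023))
[[280.189 129.135]
 [374.73  113.378]
 [387.297 188.784]
 [292.757 204.541]] [[ 710.491    3.443]
 [ 745.911 -203.663]
 [ 577.427 -223.612]
 [ 545.925  -22.266]]
210.11364086986583 -1.4014130589020888
169.6606254997046 -3.023737049696068
203.7961584137658 1.7259921728983725
166.56149421767404 0.1549715439241377
114 203
left [  0.988   0.154 657.555  -6.244] 0.15501466
right [   0.986    0.168  659.538 -209.688] 0.16839644
[267 106   5  14  43] [269.047 111.674]
[249 110   8  15  99] [252.606 117.263]
[195 132  19  19 273] [203.853 141.846]
[233 162  16  10 121] [240.198 166.529]
-0.3 [248.43  124.188 273.4   120.486]
-0.15 [248.955 124.864 272.798 119.84 ]
0 [249.76  125.486 271.939 119.254]
0.15 [250.827 126.04  270.845 118.738]
0.3 [252.134 126.511 269.541 118.305]
[(np.int64(267), np.int64(106), np.int64(109)), (np.int64(268), np.int64(106), np.int64(114)), (np.int64(269), np.int64(106), np.int64(119)), (np.int64(270), np.int64(106), np.int64(118)), (np.int64(271), np.int64(116), np.int64(118))]
[(np.int64(249), np.int64(113), np.int64(122)), (np.int64(250), np.int64(112), np.int64(124)), (np.int64(251), np.int64(112), np.int64(124)), (np.int64(252), np.int64(111), np.int64(124)), (np.int64(253), np.int64(111), np.int64(123)), (np.int64(254), np.int64(110), np.int64(123)), (np.int64(255), np.int64(110), np.int64(123)), (np.int64(256), np.int64(111), np.int64(123))]
```

```bash
python3 -c "
from h import *
delta((530.5,-130.5,255),.165)"
```

```text
t 10.225 pos [536.608 167.009 234.573] rot [-3.141 -0.002 -3.112] F [-0.071  0.195 -1.449] M [ 0.002  0.032 -0.015] J6 -1.4163776354544582
units [ 0.1   -1.981 -0.136] rows>= 4.849958157668452
turn units -0.0861166888551606
```

move_arm:
  moves: [0,0,-0.136,0,0.015,-0.3,0,0,0.015,-0.3,0,0,0.015,-0.3,0,0,0.015,-0.3,0,0,0.015,-0.3,0,0,0.015,-0.3,0,0,0.01,-0.181,0,0,0,0,0,-0.086,0,0,0,0]

```text
t: 11.48
eef_pos: [530.6, -130.6, 254.9]
tcp_rot: [3.141, -0.001, -2.978]
ft_force: [0.9, -0.3, -1.8]
opening: 0.158
grip_force: 30.0
```

Run:
```python
from h import *
delta((530.5,-130.5,235),.165)
s=monitor.state();x,y,z=s["eef_pos"]
ims={n:viewer.read_camera(n) for n in("side","top")}
A,B=[cv2.resize(ims[n][y0:y0+110,x0:x0+90,::-1],None,fx=4,fy=4,interpolation=2) for n,x0,y0 in(("side",290,130),("top",300,150))]
cv2.imwrite("pics/e.png",np.hstack([A,B]))
for n,o in(("side",(290,130)),("top",(300,150))): print(n,(proj(n,[[x,y,z-74],[x,y,z-50],[530.5,-130.5,150]])-o)*4)
```

```text
t 11.475 pos [ 530.608 -130.552  254.895] rot [ 3.141 -0.001 -2.978] F [ 0.874 -0.32  -1.782] M [ 0.108  0.014 -0.005] J6 -2.096537957929889
units [0.    0.    0.133] rows>= 0.3235097285927293
turn units -0.0009729218208153219
side [[195.201 265.989]
 [195.639 223.361]
 [194.419 318.87 ]]
top [[198.298 223.47 ]
 [205.151 216.405]
 [190.024 232.118]]
```

View pics/e.png

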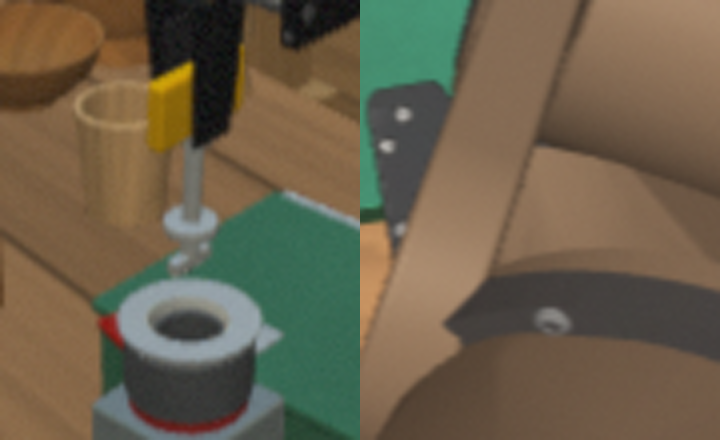

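Side view: key shank x=190 stands over ring centre x=190, so it's aligned. I descend gently.

move_arm:
  moves: [0,0,0.1,0,0,0,0.08,0,0,0,0.04,0,0,0,0.03,0,0,0,0.03,0,0,0,0.02,0,0,0,0,0]

```text
t: 12.45
eef_pos: [530.9, -130.4, 210.8]
tcp_rot: [3.141, -0.0, -2.977]
ft_force: [-0.3, 0.1, -1.1]
opening: 0.162
grip_force: 30.0
```

move_arm:
  moves: [0,0,0.015,0,0,0,0.015,0,0,0,0,0]

```text
t: 12.82
eef_pos: [530.9, -130.3, 206.2]
tcp_rot: [3.141, -0.0, -2.977]
ft_force: [0.1, -0.4, -0.7]
opening: 0.162
grip_force: 30.0
```

move_arm:
  moves: [0,0,0.013,0,0,0,0.013,0,0,0,0,0]

```text
t: 13.2
eef_pos: [530.8, -130.3, 202.3]
tcp_rot: [3.141, -0.0, -2.977]
ft_force: [0.2, 0.2, -1.3]
opening: 0.163
grip_force: 30.0
```

move_arm:
  moves: [0,0,0.01,0,0,0,0.01,0,0,0,0,0]

```text
t: 13.58
eef_pos: [531.1, -130.4, 199.7]
tcp_rot: [-3.141, 0.001, -2.977]
ft_force: [0.6, -0.0, 1.7]
opening: 0.162
grip_force: 30.0
```

Touch felt at z≈199.7. I press lightly and begin turning.

move_arm:
  moves: [0,0,0.004,0,0,0,0,-0.03,0,0,0,-0.03,0,0,0,-0.03,0,0,0,-0.03,0,0,0,-0.03,0,0,0,0]

```text
t: 14.45
eef_pos: [531.3, -130.4, 199.5]
tcp_rot: [-3.141, 0.001, -2.741]
ft_force: [-0.1, -0.0, 6.1]
opening: 0.16
grip_force: 30.1
```

```bash
python3 -c "
from h import *
delta((530.5,-130.5,199),.165)"
```

```text
t 14.45 pos [ 531.304 -130.43   199.545] rot [-3.141  0.001 -2.741] F [-0.052 -0.047  6.101] M [ 0.268  0.063 -0.012] J6 -2.3335814577089358
units [0.005 0.002 0.004] rows>= 0.015837804654878062
turn units 0.15028259519681889
```

move_arm:
  moves: [0,0,0,-0.03,0,0,0,-0.03,0,0,0,-0.03,0,0,0,-0.03,0,0,0,0]

```text
t: 15.08
eef_pos: [531.3, -130.4, 199.6]
tcp_rot: [-3.14, 0.001, -2.552]
ft_force: [-0.2, 1.5, 6.6]
opening: 0.162
grip_force: 30.1
```

move_arm:
  moves: [0,0,0,0.04,0,0,0,0.04,0,0,0,0.04,0,0,0,0.04,0,0,0,0.04,0,0,0,0.04,0,0,0,0.03,0,0,0,0]

```text
t: 16.08
eef_pos: [531.2, -130.5, 199.5]
tcp_rot: [-3.141, 0.001, -2.977]
ft_force: [0.5, -0.7, 5.9]
opening: 0.163
grip_force: 30.1
```

move_arm:
  moves: [0,0,0,0.03,0,0,0,0.03,0,0,0,0.03,0,0,0,0]

```text
t: 16.58
eef_pos: [531.3, -130.5, 199.3]
tcp_rot: [-3.141, 0.001, -3.118]
ft_force: [0.9, -0.4, 5.7]
opening: 0.162
grip_force: 30.0
```

move_arm:
  moves: [0,0,0,0.03,0,0,0,0.03,0,0,0,0.03,0,0,0,0]

```text
t: 17.08
eef_pos: [531.1, -130.5, 199.2]
tcp_rot: [-3.141, 0.001, 3.025]
ft_force: [0.2, -0.3, 5.1]
opening: 0.16
grip_force: 30.0
```

move_arm:
  moves: [0,0,0,0.03,0,0,0,0.03,0,0,0,0,0,0,0,0]

```text
t: 17.58
eef_pos: [530.6, -130.2, 198.4]
tcp_rot: [3.141, -0.001, 2.931]
ft_force: [0.1, 0.3, -1.0]
opening: 0.158
grip_force: 30.0
```

move_arm:
  moves: [0,0,0,0.03,0,0,0,0.03,0,0,0,0,0,0,0,0]

```text
t: 18.08
eef_pos: [530.8, -130.3, 198.7]
tcp_rot: [3.141, -0.0, 2.837]
ft_force: [-0.3, 0.3, -1.1]
opening: 0.16
grip_force: 30.0
```

Fz dropped to key weight near tool yaw 2.93. I turn back a bit there and lower gently.

move_arm:
  moves: [0,0,0,-0.04,0,0,0.01,0,0,0,0.01,0,0,0,0,0]

```text
t: 18.58
eef_pos: [530.8, -130.3, 195.7]
tcp_rot: [3.141, -0.0, 2.898]
ft_force: [-0.0, -0.3, -1.0]
opening: 0.158
grip_force: 30.0
```

It is in the slot: 195.7 with no force. I go down to the floor, with the foot at 108 (TCP ≈182).

move_arm:
  moves: [0,0,0.02,0,0,0,0.02,0,0,0,0,0]

```text
t: 18.95
eef_pos: [530.8, -130.3, 189.5]
tcp_rot: [3.141, -0.001, 2.898]
ft_force: [0.2, 0.4, -1.6]
opening: 0.161
grip_force: 30.0
```

move_arm:
  moves: [0,0,0.02,0,0,0,0.015,0,0,0,0,0]

```text
t: 19.32
eef_pos: [530.8, -130.3, 184.4]
tcp_rot: [3.141, -0.0, 2.898]
ft_force: [1.1, 1.2, -1.5]
opening: 0.157
grip_force: 30.0
```

move_arm:
  moves: [0,0,0.01,0,0,0,0.008,0,0,0,0,0]

```text
t: 19.7
eef_pos: [530.9, -130.3, 181.9]
tcp_rot: [3.141, 0.0, 2.898]
ft_force: [-0.6, 1.7, -1.0]
opening: 0.161
grip_force: 30.0
```

move_arm:
  moves: [0,0,0,0.05,0,0,0,0.05,0,0,0,0.05,0,0,0,0.05,0,0,0,0.05,0,0,0,0]

```text
t: 20.45
eef_pos: [530.9, -130.3, 182.0]
tcp_rot: [3.141, 0.0, 2.506]
ft_force: [1.9, 2.4, -0.5]
opening: 0.161
grip_force: 30.1
```

```bash
python3 -c "
from h import *
delta((530.8,-130.3,181.5),-1.19)"
```

```text
t 20.45 pos [ 530.949 -130.298  181.955] rot [3.141 0.    2.506] F [ 1.897  2.389 -0.504] M [ 0.298 -0.138 -0.003] J6 -1.2967782149852976
units [ 0.001 -0.001  0.003] rows>= 0.007782488452841905
turn units 0.3528647322519203
```

move_arm:
  moves: [0,0,0,0.05,0,0,0,0.05,0,0,0,0.05,0,0,0,0.05,0,0,0,0.05,0,0,0,0]

```text
t: 21.2
eef_pos: [530.9, -130.0, 181.9]
tcp_rot: [3.141, -0.0, 2.115]
ft_force: [0.6, 3.8, -0.1]
opening: 0.164
grip_force: 30.0
```

```bash
python3 -c "
from h import *
delta((530.8,-130.3,181.5),-1.19)"
```

```text
t 21.2 pos [ 530.894 -130.012  181.933] rot [ 3.141 -0.     2.115] F [ 0.562  3.785 -0.135] M [ 0.747 -0.077  0.129] J6 -0.9056871231665147
units [-0.001 -0.002  0.003] rows>= 0.008591206862826743
turn units 0.10393909199050114
```

Mz = 0.13, so the tongue is moving. On towards the stop in small turns.

move_arm:
  moves: [0,0,0,0.03,0,0,0,0.03,0,0,0,0.03,0,0,0,0]

```text
t: 21.7
eef_pos: [531.0, -130.1, 181.9]
tcp_rot: [3.141, -0.0, 1.974]
ft_force: [1.8, 4.0, -0.6]
opening: 0.161
grip_force: 30.0
```

```bash
cat > look.py <<'E'
from h import *
delta((530.8,-130.3,181.5),-1.19)
im=viewer.read_camera("side");h=cv2.cvtColor(im,cv2.COLOR_RGB2HSV)
m=cv2.inRange(h,(0,150,90),(8,255,255))|cv2.inRange(h,(172,150,90),(180,255,255));m[:,:300]=0;m[:185]=0;m[260:]=0;m[:,380:]=0
yy,xx=np.where(m>0);print("red px",len(xx),xx.min() if len(xx) else 0,xx.max() if len(xx) else 0)
c=np.array([530.8,-130.3]);a=.165+1.3
for q in(0,.3,.5,.55):
    p=c+78*np.array([np.cos(a-q),np.sin(a-q)]);print(q,proj("side",[*p,108]),proj("top",[*p,108]))
E
python3 look.py
```

```text
t 21.7 pos [ 530.988 -130.097  181.948] rot [ 3.141 -0.     1.974] F [ 1.791  4.035 -0.579] M [ 0.833 -0.255  0.138] J6 -0.7649363882363146
units [-0.001 -0.002  0.003] rows>= 0.008565871913710391
turn units 0.01429413673224528
red px 30 326 348
0 [[318.741 208.306]] [[307.448 207.   ]]
0.3 [[328.638 205.874]] [[310.132 196.208]]
0.5 [[335.678 205.221]] [[313.649 189.722]]
0.55 [[337.461 205.181]] [[314.724 188.226]]
```

move_arm:
  moves: [0,0,0,0.02,0,0,0,0.02,0,0,0,0]

```text
t: 22.12
eef_pos: [530.9, -130.3, 182.0]
tcp_rot: [3.142, -0.0, 1.909]
ft_force: [0.9, 4.2, -0.2]
opening: 0.161
grip_force: 30.0
```

```bash
python3 look.py | head -3
```

```text
t 22.125 pos [ 530.915 -130.264  181.955] rot [ 3.142 -0.     1.909] F [ 0.854  4.243 -0.248] M [ 0.763 -0.135  0.169] J6 -0.7001752208397085
units [ 0.    -0.001  0.003] rows>= 0.007656631318030236
turn units -0.026913075227647874
```

move_arm:
  moves: [0,0,0,0.02,0,0,0,0.02,0,0,0,0]

```text
t: 22.55
eef_pos: [530.9, -130.3, 181.9]
tcp_rot: [3.142, -0.0, 1.845]
ft_force: [1.4, 5.4, 0.9]
opening: 0.166
grip_force: 30.0
```

```bash
python3 look.py | head -3
```

```text
t 22.55 pos [ 530.896 -130.338  181.945] rot [ 3.142 -0.     1.845] F [1.423 5.42  0.939] M [ 0.875 -0.077  0.226] J6 -0.6360100999981788
units [ 0.    -0.001  0.003] rows>= 0.007429285944281884
turn units -0.06780807835642778
```

move_arm:
  moves: [0,0,0,0.02,0,0,0,0.02,0,0,0,0]

```text
t: 22.98
eef_pos: [531.3, -130.7, 182.1]
tcp_rot: [3.141, 0.001, 1.782]
ft_force: [2.7, 1.7, 1.6]
opening: 0.168
grip_force: 29.9
```

```bash
python3 look.py | head -3
```

```text
t 22.975 pos [ 531.265 -130.668  182.069] rot [3.141 0.001 1.782] F [2.722 1.655 1.601] M [ 0.316 -0.507  0.056] J6 -0.5728760017901093
units [ 0.003 -0.003  0.004] rows>= 0.013363499316390692
turn units -0.10804718840792547
```

The torque rose and then fell as the bow slipped in the pads, so it's likely at the stop. I release, retreat up and look.

move_arm:
  moves: [0,0,0,0,0,0,0,0,0,0,0,0,0,0,0,0]
  claw: 45

```text
t: 23.52
eef_pos: [530.8, -130.4, 181.8]
tcp_rot: [-3.141, -0.0, 1.783]
ft_force: [-0.3, 1.1, 0.5]
opening: 0.467
grip_force: 0.0
```

move_arm:
  moves: [0,0,-0.05,0,0,0,-0.1,0,0,0,-0.2,0,0,0,-0.3,0,0,0,0,0]

```text
t: 24.15
eef_pos: [531.9, -130.7, 283.5]
tcp_rot: [3.136, 0.004, 1.783]
ft_force: [0.3, 0.1, -0.8]
opening: 0.473
grip_force: 0.0
```

```bash
python3 -c "
from h import *
delta((480,120,280))"
```

```text
t 24.15 pos [ 531.941 -130.696  283.54 ] rot [3.136 0.004 1.783] F [ 0.295  0.063 -0.787] M [-0.077  0.045  0.059] J6 -0.5736566870522805
units [1.707 0.013 0.018] rows>= 4.163327855448349
```

move_arm:
  moves: [0.35,0,0,0,0.35,0,0,0,0.35,0,0,0,0.35,0,0,0,0.3,0,0,0,0,0,0,0]

```text
t: 24.9
eef_pos: [476.3, 121.2, 279.5]
tcp_rot: [-3.142, -0.0, 1.786]
ft_force: [0.1, -0.5, 0.4]
opening: 0.472
grip_force: 0.0
```

Run:
```python
from h import *
ims={n:viewer.read_camera(n) for n in("side","top")}
A,B=[cv2.resize(ims[n][y0:y0+110,x0:x0+95,::-1],None,fx=4,fy=4,interpolation=2) for n,x0,y0 in(("side",290,150),("top",290,150))]
cv2.imwrite("pics/f.png",np.hstack([A,B]))
c=np.array([530.8,-130.3]);a=.165+1.3
for q in(0,.4,.5,.55):
    p=c+78*np.array([np.cos(a-q),np.sin(a-q)]);print(q,(proj("top",[*p,108])-[290,150])*4)
h=cv2.cvtColor(ims["top"],cv2.COLOR_RGB2HSV);m=cv2.inRange(h,(0,150,90),(8,255,255))|cv2.inRange(h,(172,150,90),(180,255,255));m[:,:300]=0;m[:,380:]=0;m[:170]=0;m[230:]=0
yy,xx=np.where(m>0);v=cv2.fitLine(np.c_[[plane("top",(x,y),108)[:2] for x,y in zip(xx,yy)]].astype(np.float32),2,0,.01,.01).ravel();print(len(xx),v,np.arctan2(v[1],v[0]), np.arctan2(v[3]+130.3,v[2]-530.8))
```

```text
0 [[ 69.791 227.999]]
0.4 [[ 86.912 171.49 ]]
0.5 [[ 94.594 158.888]]
0.55 [[ 98.897 152.904]]
139 [  0.643   0.766 567.062 -84.363] 0.8721998 0.9025576
```

View pics/f.png

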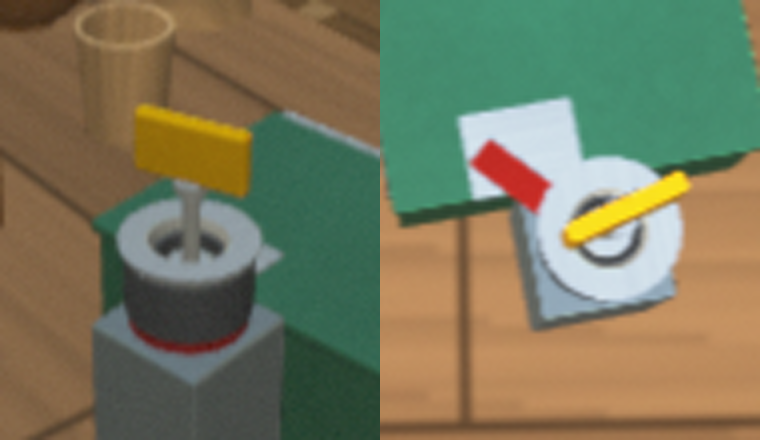

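The tongue tip is at (100,152) in the crop; the predicted 0.55 stop is (99,153). The lid is shut, the key stands upright in the lock, and the gripper is clear.

```bash
python3 -c "
from cell import order
print(order.job_done())"
```

```text
the job is handed in; nothing more can be done
None
```

The lid is pushed fully shut, the tongue is turned to its stop over the lid, and the key is left standing in the lock with the gripper clear; handed in at about 25 s of the 72 s, with no verdict returned.

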